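Feel out the clear socket of a slanted shaker rack, then load the culture tube

ROBOT

A 6-joint arm with a two-finger parallel gripper is mounted at the origin on a cart in front of the work surface, level with it; the furniture and walls round the work are solid. World frame = base frame: x ahead of the robot, y to its left, z up, the work surface at z = 0. Lengths are in m, angles in rad, forces in N, time in s.
With the tool pointing down it reaches from about 0.275 to 0.75 m from the base axis. Payload 10.2 kg.
Tool frame: the origin (TCP) lies midway between the tips of the shut fingers; the grasp point (between the pads) lies 19 mm behind it (env.hold_point_z is the distance from the TCP to the grasp point, in m); z points along the fingers, y is the line along which they close (so a half turn about z gives the same grasp; the last joint's range is limited). The gripper opens to 85 mm and grips with 20 to 120 N. Pads are 22 mm wide; open, the fingers measure 114 mm over their backs; the gripper's body (76 mm by 85 mm) begins 54 mm behind the grasp point. The pads swing forward as they close: fully open they stand 13 mm farther back than shut.
Start: joints at [-1.551, 0.313, 1.498, -0, 1.331, -0.223], TCP at [0.126, -0.51, 0.231] pointing down, gripper open.
Joint ranges: [-2.94, 2.94], [-0.97, 2.17], [0.19, 2.56], [-1.23, 4.37], [0.02, 3.11], [-2.88, 2.88]. Speed limits (rad/s): [2.39, 2.39, 3.01, 3.14, 3.14, 3.14].

INTERFACE

Orientations are given as a unit quaternion [x, y, z, w].
In Python, from bench import env, kinematics, monitor, eyes, job gives the robot as it stands. The module is installed in compiled form; this text tells all that it offers. Calls block until the motion is done:
- env.reach(position, orientation): joint-space move of the TCP to a pose.
- env.movel(position, velocity=0.15, frame=None, guard=None): straight line of the TCP; frame=None keeps the orientation; velocity is the mean speed in m/s. With guard (N) it stops when the force on the tool has changed by that much, and returns True; else False.
- env.set_joints(angles): joint-space move.
- env.release() and env.close_gripper(effort=None): open the fingers fully, or close them until they stop; effort is the grip in N (None keeps the last).
- env.hold(seconds).
- kinematics.ik(position, orientation): joint angles nearest the present ones, or None.
- monitor.sense(): the state.
- eyes.grab_frame(name): name is "scene" or "top" or "wrist"; returns a dict with "frame" (400x640x3 uint8, red, green, blue), "mtx" (3x3 intrinsics, pixels), "view" (4x4, takes a point from world to camera coordinates). Camera axes: x right, y down, z forward; pixel columns grow to the right and rows downward; lengths in m; the calibration is good to about 2 mm. A picture is of the moment at which its call begins. There is no depth.
A pose or a line that the arm cannot do raises env.MotionError and nothing moves.
- job.hand_in(): hands the job in; it is judged then, once.
The state is a dict: "clock": time; "joints": joint angles; "qvel": joint speeds; "joint_efforts": joint torques, N m; "position": TCP position; "ee_rot": TCP orientation; "contact_force": force on the tool from outside, world axes, zero at the start; "ft_torque": the same for the moment, N m; "finger_gap": opening from 0.0 (shut) to 1.0 (fully open); "gripper_force": force on a finger pad.
Only numpy, scipy, OpenCV 4.12 (cv2) and the standard library are available. Lean on these libraries where they do the work, as an engineer would, in place of code of your own. Each camera call takes 0.05 s, during which the arm holds its last target. There are 200 camera calls.

TASK

Two of the three empty sockets in the slanted grey shaker rack still have a rubber spacer stuck at the bottom (leave those in). Take the rubber-tipped rod with the orange grip out of the white rack and feel down the empty sockets until its tip has rested on the true floor of the clear one, stand the rod back in its hole, then seat the tube with the dark contents fully home in that clear socket. Do not drop the tube, and leave the other tubes, the wash bottle, the dropper bottle and the small beaker where they are.

Things in the scene. Friction and masses are not known exactly. Their poses are not given: they have to be found in the camera images.
- socket_block: Grey slanted block 58 x 222 x 75 mm, 236 mm long over its aluminium end plates, on a base plate; does not move. Origin: centre of its underside. Its z is the axis of all five sockets, leaning 30 degrees from vertical to its own -x side, roughly the robot's right; top face with the mouths at z = 75 mm; its y is level, along the row, 44 mm from socket to socket.
- socket_0 (a point): Centre of the true floor of socket 0 (block y = -88 mm), z out of the mouth. Each socket: round blind hole, 31.8 mm wide, 65 mm deep, black sole. Two hold the loaded tubes; of the other three one is clear, two have a fixed black rubber spacer 24 mm thick on the floor, leaving 41 mm of depth. Which is which varies and is not reported.
- socket_1 (a point): Centre of the true floor of socket 1 (block y = -44 mm), z out of the mouth; a hole like socket_0.
- socket_2 (a point): Centre of the true floor of socket 2 (block y = +0 mm), z out of the mouth; a hole like socket_0.
- socket_3 (a point): Centre of the true floor of socket 3 (block y = +44 mm), z out of the mouth; a hole like socket_0.
- socket_4 (a point): Centre of the true floor of socket 4 (block y = +88 mm), z out of the mouth; a hole like socket_0.
- rod: Glass rod 185 mm long, 8 mm thick, black rubber tip 10 mm thick over the lowest 34 mm, its last 5 mm tapering to 6 mm, orange round plastic grip 12 mm thick from 116 to 172 mm above the tip. 30 g. Origin at the centre of the tip's end face, z along the rod to its top. It starts upright in the rod hole.
- rod_hole (a point): Centre of the floor of the rod's hole in the white bench rack: 12.5 mm wide, 30 mm deep, vertical; top of the rack is 30 mm above this point. Axes as the bench rack's.
- bench_rack: White plastic rack, 54 x 218 x 40 mm, does not move. Origin at the centre of its underside, z up, y along its row of holes: three tube holes 31.8 mm wide and 30 mm deep at y = -80, -34 and +12 mm and the rod hole at y = +78 mm.
- culture_tube: Clear 50 ml tube with blue screw cap and dark contents in its lower 45 mm, 116 mm tall, 29 mm thick where it is gripped and inserted (cap 34 mm), about 50 g. Origin at the centre of its underside, z to the cap. It starts upright in one of the three tube holes of the bench rack.
- spare_a: Tube of the same size with clear contents, upright in another hole of the bench rack; to be left alone. Origin at the centre of its underside.
- spare_b: As spare_a, in the third hole.
- loaded_a: Tube of the same size with clear contents, already home in one socket of the slanted rack; to be left alone. Origin at the centre of its underside, z to the cap, which stands 51 mm out of the socket.
- loaded_b: As loaded_a, in another socket.
- wash_bottle: White squeeze bottle, 75 mm wide, body 195 mm tall, with a bent jet up to 281 mm, standing behind the racks; bystander. Origin at its underside.
- dropper_bottle: Amber bottle with black cap, 33 mm wide, 76 mm tall, standing between the racks; bystander. Origin at the centre of its underside.
- small_beaker: Glass beaker, 62 mm wide, 65 mm tall, standing between the racks; bystander. Origin at its underside.
Not all that is in view belongs to the job. What is shaped like the culture_tube but turquoise is not meant.

How it is judged:
On the way, in this order (a step that is already met when the one before it is completed fails the run):
1. the rod's tip has rested within 8 mm of the true floor of a socket, inside it ((distance between rod and socket_0 below 0.014 m or distance between rod and socket_1 below 0.014 m or distance between rod and socket_2 below 0.014 m or distance between rod and socket_3 below 0.014 m or distance between rod and socket_4 below 0.014 m) and z of rod in the frame of socket_0 below 0.008 m), for 0.1 s.
2. the rod stands in its hole again, let go (distance between rod and rod_hole below 0.006 m and angle between rod's own z axis and vertical below 0.2 rad and contact force between the fingers and rod below 0.1 N), for 0.2 s.
At the end, for the whole second after the job is handed in: The culture tube rests in the clear socket with its underside within 6 mm of the true floor and its axis within 0.1 rad of the socket's, and the rod stands in its hole (tip within 6 mm of the hole's floor, tilted less than 0.2 rad), both still ((distance between culture_tube and socket_0 below 0.006 m or distance between culture_tube and socket_1 below 0.006 m or distance between culture_tube and socket_2 below 0.006 m or distance between culture_tube and socket_3 below 0.006 m or distance between culture_tube and socket_4 below 0.006 m) and angle between the z axis of culture_tube and the z axis of socket_block, either way round below 0.1 rad and linear speed of each of culture_tube, rod below 0.02 m/s and distance between rod and rod_hole below 0.006 m and angle between rod's own z axis and vertical below 0.2 rad); the robot touches nothing.
It fails at once if the culture tube was dropped (moving faster than 0.35 m/s out of the fingers) (linear speed of culture_tube above 0.35 m/s and contact force between the fingers and culture_tube below 0.02 N).
It fails at once if a tube that was to be left alone was moved by more than 15 mm (distance of any of spare_a, spare_b, loaded_a, loaded_b from where it was at the start of the episode above 0.015 m).
It fails at once if the wash bottle, dropper bottle or beaker was shoved by more than 20 mm or tipped (distance of any of wash_bottle, dropper_bottle, small_beaker from where it was at the start of the episode above 0.02 m or angle between any of wash_bottle, dropper_bottle, small_beaker's own z axis and vertical above 0.3 rad).
It also fails if it takes over 72 s, if anything falls off the work surface, if the arm or the gripper's body presses on something with over 40 N, if the wrist force passes 120 N, or if a joint passes its speed limit or range.

## Working session

There is one attempt and no reset: what is moved stays moved. The work goes in short steps, each a Python script; the robot and the scene stay as the last script left them, time stands still between calls to the robot, and variables do not carry over. Pictures are saved under pics/ and viewed, at most 10 in all, crops included, and the job is handed in when it is done.

```bash
mkdir -p pics
python3 - <<'E'
from bench import env, monitor, eyes
import cv2, numpy as np, pickle
np.set_printoptions(precision=4,suppress=True)
d={}
for n in ("scene","top"):
    f=eyes.grab_frame(n); d[n]=f
    cv2.imwrite(f"pics/{n}0.png",f["frame"][:,:,::-1])
    print(n,f["mtx"],f["view"])
pickle.dump(d,open("f0.pkl","wb"))
s=monitor.sense();print(s["clock"],s["position"],s["ee_rot"],env.hold_point_z)
E
```

```text
scene [[443.6011   0.     323.1181]
 [  0.     443.6011 200.3035]
 [  0.       0.       1.    ]] [[ 0.8261 -0.5633  0.0123 -0.5223]
 [-0.2313 -0.3589 -0.9043  0.1627]
 [ 0.5138  0.7442 -0.4268  0.8565]
 [ 0.      0.      0.      1.    ]]
top [[403.0151   0.     313.5177]
 [  0.     403.0151 206.2905]
 [  0.       0.       1.    ]] [[-0.0074 -0.9993  0.0353 -0.0682]
 [-0.9908  0.0026 -0.135   0.6016]
 [ 0.1348 -0.036  -0.9902  0.8819]
 [ 0.      0.      0.      1.    ]]
0.1 [ 0.1262 -0.5094  0.2308] [ 0.9926  0.1211  0.0001 -0.0005] 0.0187
```

View pics/scene0.png

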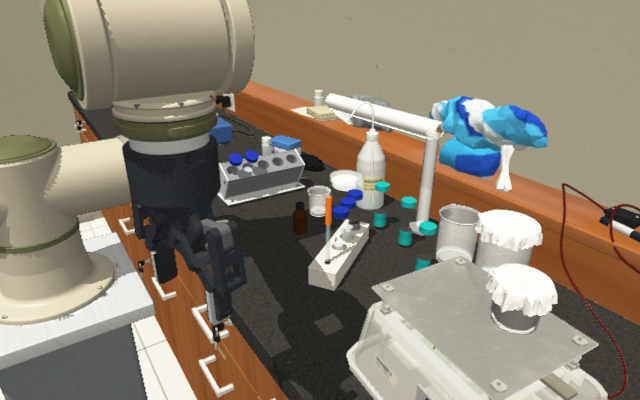

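View pics/top0.png

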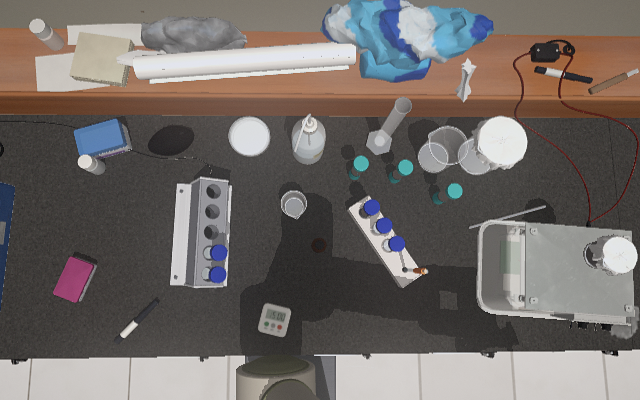

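Run:
```python
import cv2, numpy as np
t=cv2.imread("pics/top0.png"); s=cv2.imread("pics/scene0.png")
def c(im,x,y,w,h,k):
    o=cv2.resize(im[y:y+h,x:x+w],None,fx=k,fy=k,interpolation=cv2.INTER_CUBIC)
    for i in range(0,w,10):
        cv2.line(o,(i*k,0),(i*k,6 if i%50 else 14),(0,255,255),1)
    for i in range(0,h,10):
        cv2.line(o,(0,i*k),(6,i*k),(0,255,255),1)
    return o
a=c(t,165,170,75,120,5); b=c(t,345,190,85,100,5)
o=np.zeros((600,800,3),np.uint8); o[:,:375]=a; o[:500,375:800]=b
cv2.imwrite("pics/c1.png",o)
a=c(s,210,130,100,75,4); b=c(s,300,175,80,115,5); 
o=np.zeros((600,800,3),np.uint8); o[:300,:400]=a; o[:575,400:800]=b
cv2.imwrite("pics/c2.png",o)
```

```text
(no output)
```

View pics/c1.png

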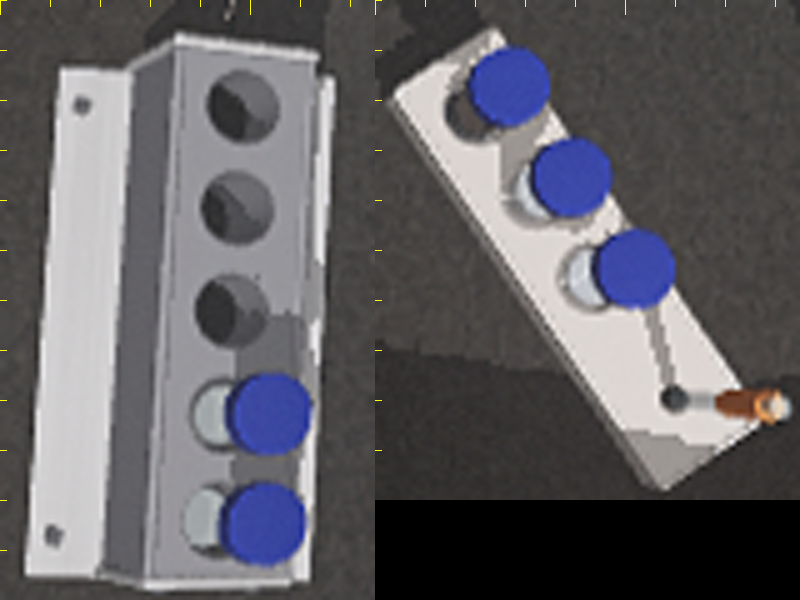

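View pics/c2.png

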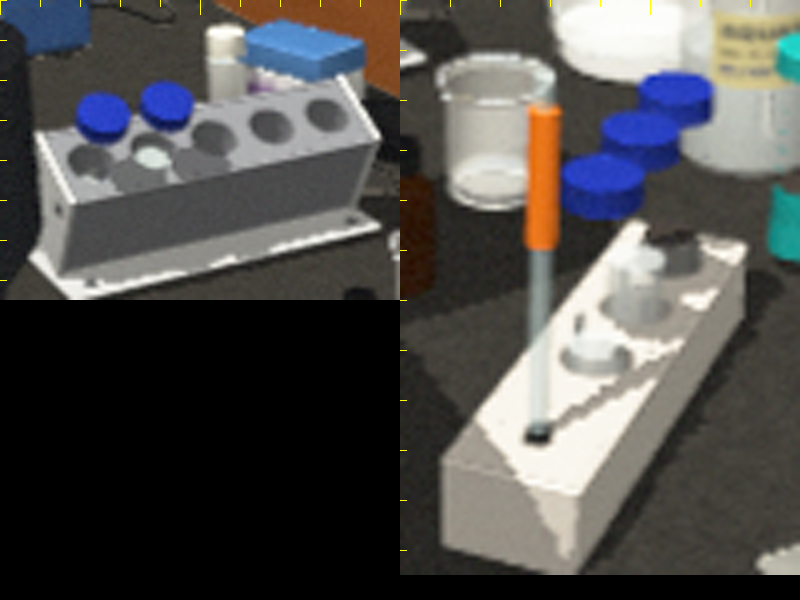

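```bash
cat > fit.py <<'E'
import numpy as np, pickle
from scipy.optimize import least_squares
from scipy.spatial.transform import Rotation as R
np.set_printoptions(precision=4,suppress=True)
def proj(f,P):
    P=np.atleast_2d(P); c=P@f["view"][:3,:3].T+f["view"][:3,3]
    u=c@f["mtx"].T; return u[:,:2]/u[:,2:]
def Rz(a): return R.from_euler('z',a).as_matrix()
def block_R(yaw):   # yaw 0: block x -> world +y, lean to world -y, block y -> world -x
    z=np.array([0,-.5,np.sqrt(.75)]); y=np.array([-1,0,0]); x=np.cross(y,z)
    return Rz(yaw)@np.c_[x,y,z]
def bpose(p): return block_R(p[3]),p[:3]
def rpose(p): return Rz(p[2]),np.array([p[0],p[1],0])
def fit(obs,pose,p0):
    # obs: list of (frame, local pt, px, weight)
    def res(p):
        Rm,t=pose(p)
        return np.concatenate([w*(proj(f,Rm@np.array(l)+t)[0]-px) for f,l,px,w in obs])
    s=least_squares(res,p0,loss='soft_l1'); return s.x,res(s.x).reshape(-1,2)
E
python3 - <<'E'
from fit import *
d=pickle.load(open("f0.pkl","rb")); T,S=d["top"],d["scene"]
b=[(T,[0,-.088,.075],(213.6,191.4),1),(T,[0,-.044,.075],(212.4,211.6),1),(T,[0,0,.075],(211.2,232.2),1),
(T,[0,.044,.126],(219,252.8),.5),(T,[0,.088,.126],(217.6,274.6),.5),
(S,[0,-.088,.075],(291.75,158.75),1),(S,[0,-.044,.075],(278,161.5),1),(S,[0,0,.075],(263.5,164.75),1)]
p,r=fit(b,bpose,[.45,.25,.02,0]);print("block",p);print(r)
h=[(T,[0,-.08,.126],(372,207.2),1),(T,[0,-.034,.126],(384.2,225.4),1),(T,[0,.012,.126],(397.2,243.6),1),
(T,[0,.078,.042],(404.8,269.6),1),(T,[0,.078,.195],(426.2,271.4),1),
(S,[0,.078,.043],(300+137/5.,175+433/5.),1),(S,[0,.078,.195],(300+145/5.,175+96/5.),1)]
for y0 in (2.6,-2.6,3.7):
    q,r=fit(h,rpose,[.4,-.2,y0]);print("rack",q,abs(r).max())
print(r)
pickle.dump((p,q),open("pose.pkl","wb"))
E
```

```text
block [ 0.5395  0.1865  0.0255 -0.0174]
[[-0.4611  0.3891]
 [-0.156   0.3866]
 [ 0.1367  0.2641]
 [-0.2967  0.066 ]
 [-0.0585  0.2533]
 [ 0.6875  0.0359]
 [ 0.5992  0.1176]
 [ 0.7551 -0.1973]]
rack [ 0.5204 -0.2343  2.1471] 4.709445021448545
rack [ 0.5204 -0.2343 -4.1361] 4.709445017340357
rack [ 0.5204 -0.2343  2.1471] 4.709445015090182
[[ 0.0477  0.0357]
 [ 0.3194  0.171 ]
 [-0.0804  0.495 ]
 [ 0.0159  0.5157]
 [-0.3206  0.4883]
 [ 0.8438 -0.8877]
 [ 0.6935 -4.7094]]
```

```bash
cat > rob.py <<'E'
from fit import *
from bench import env, kinematics, monitor, eyes, job
import cv2
P,Q=pickle.load(open("pose.pkl","rb"))
H=env.hold_point_z
qd=[1.,0,0,0]                       # tool down, x->world x, y-> -world y
def lean(p=None):
    Rm=block_R((P if p is None else p)[3])
    return R.from_matrix(np.c_[-Rm[:,1],-Rm[:,0],-Rm[:,2]]).as_quat()
def blk(l,p=None):
    Rm,t=bpose(P if p is None else p); return Rm@np.array(l,float)+t
def rk(l):
    Rm,t=rpose(Q); return Rm@np.array(l,float)+t
def qrack():                        # tool down, closing across the rack's row (rack x)
    x=Rz(Q[2])[:,1]; x=-x; z=np.array([0,0,-1.]); return R.from_matrix(np.c_[x,np.cross(z,x),z]).as_quat()
def st(tag=""):
    s=monitor.sense(); print(tag,round(s["clock"],2),np.array(s["position"]),np.array(s["contact_force"]),round(s["finger_gap"],3),round(s["gripper_force"],1),np.array(s["joints"])); return s
E
python3 - <<'E'
from rob import *
for n,po,o in [("blk view",blk([0,-.03,.30]),lean()),("s0",blk([0,-.088,.131]),lean()),("s0h",blk([0,-.088,.31]),lean()),("s2h",blk([0,0,.31]),lean()),("s2t",blk([0,0,.08]),lean()),("rod",rk([0,.078,.131]),qd),("rodh",rk([0,.078,.34]),qd),("tube",rk([0,-.08,.08]),qrack()),("tubeh",rk([0,-.08,.3]),qrack())]:
    print(n,po,kinematics.ik(po,o))
env.reach(rk([0,.03,.36]),qd); st()
f=eyes.grab_frame("wrist"); pickle.dump(f,open("w1.pkl","wb")); cv2.imwrite("pics/w1.png",f["frame"][:,:,::-1])
env.reach(blk([0,-.03,.30]),lean()); st()
f=eyes.grab_frame("wrist"); pickle.dump(f,open("w2.pkl","wb")); cv2.imwrite("pics/w2.png",f["frame"][:,:,::-1])
E
```

```text
blk view [0.5669 0.036  0.2853] [-0.3655  0.4052  1.3165  0.4897  1.6093  1.1945]
s0 [0.6264 0.1195 0.1389] [-0.2004  0.6434  1.3324  0.5338  1.3103  1.2092]
s0h [0.6248 0.03   0.2939] [-0.3411  0.5382  1.0934  0.4969  1.6771  1.2586]
s2h [0.5368 0.0316 0.2939] [-0.3936  0.3346  1.3937  0.4842  1.6165  1.1669]
s2t [0.5388 0.1465 0.0947] [-0.1831  0.5348  1.6573  0.5803  1.1185  1.101 ]
rod [ 0.455  -0.2768  0.131 ] [-0.7666  0.429   1.6098 -0.      1.1028  0.8042]
rodh [ 0.455  -0.2768  0.34  ] [-0.7666  0.28    1.2627 -0.      1.5989  0.8042]
tube [ 0.5875 -0.1907  0.08  ] [-0.5033  0.659   1.3765 -0.      1.1061  0.4913]
tubeh [ 0.5875 -0.1907  0.3   ] [-0.5033  0.495   1.0587 -0.      1.5879  0.4913]
 1.82 [ 0.4948 -0.2513  0.3596] [ 0.362  -0.5424 -0.0729] 0.996 0.0 [-0.681   0.333   1.1429 -0.0002  1.6664  0.8908]
 3.01 [0.5671 0.0351 0.2857] [-0.5039 -1.8382 -0.9267] 1.003 0.0 [-0.3668  0.4048  1.3157  0.4889  1.6093  1.1941]
```

View pics/w2.png

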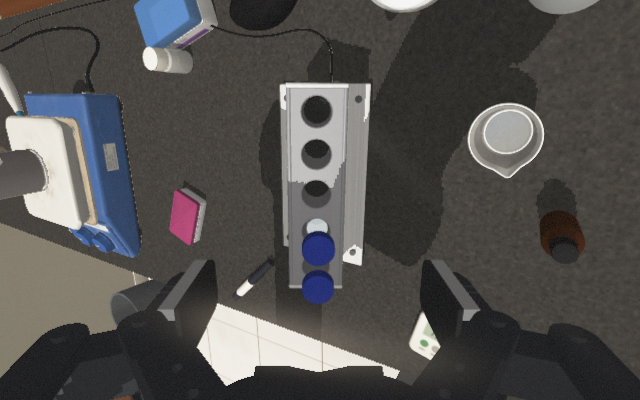

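View pics/w1.png

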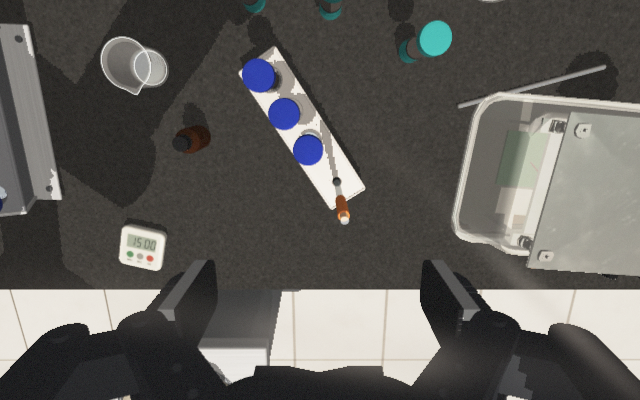

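Run:
```python
import cv2, numpy as np
w=cv2.imread("pics/w2.png"); 
o=cv2.resize(w[85:215,280:355],None,fx=4.6,fy=4.6,interpolation=cv2.INTER_CUBIC)
g=np.clip((o/255.)**.5*255,0,255).astype(np.uint8)
w1=cv2.imread("pics/w1.png")
o2=cv2.resize(w[215:310,290:360],(int(70*4.6),int(95*4.6)),interpolation=cv2.INTER_CUBIC)
c=np.zeros((598,800,3),np.uint8); c[:g.shape[0],:g.shape[1]]=g; c[:o2.shape[0],400:400+o2.shape[1]]=o2
for i in range(0,130,10): cv2.line(c,(0,int(i*4.6)),(6,int(i*4.6)),(0,255,255))
for i in range(0,75,10): cv2.line(c,(int(i*4.6),0),(int(i*4.6),6),(0,255,255))
cv2.imwrite("pics/c3.png",c)
```

```text
(no output)
```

View pics/c3.png

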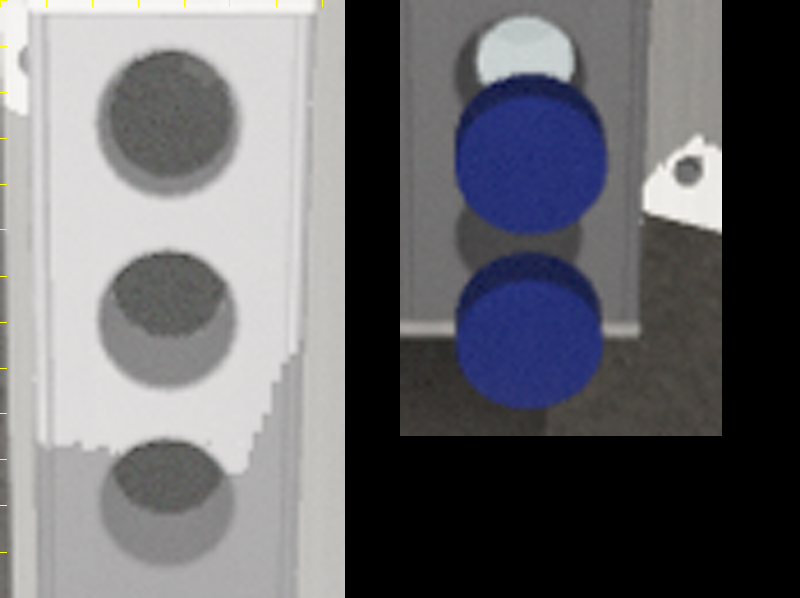

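Run:
```python
from rob import *
d=pickle.load(open("f0.pkl","rb")); T,S=d["top"],d["scene"]; W=pickle.load(open("w2.pkl","rb")); W1=pickle.load(open("w1.pkl","rb"))
c=lambda x,y:(280+x/4.6-.4,85+y/4.6-.4)
w=[(W,[0,-.088,.075],c(168.5,123.5),1),(W,[0,-.044,.075],c(167.5,319),1),(W,[0,0,.075],c(167,502.5),1),
 (W,[0,.044,.126],(290+530/4.6-.4-400/4.6,215+165/4.6-.4),1),(W,[0,.088,.126],(290+529/4.6-.4-400/4.6,215+345/4.6-.4),1)]
o=[(T,[0,-.088,.075],(213.6,191.4),.5),(T,[0,-.044,.075],(212.4,211.6),.5),(T,[0,0,.075],(211.2,232.2),.5),
(S,[0,-.088,.075],(291.75,158.75),.5),(S,[0,-.044,.075],(278,161.5),.5),(S,[0,0,.075],(263.5,164.75),.5)]
print("mtx",W["mtx"][0,0],"old resid",[proj(f,blk(l))[0]-px for f,l,px,_ in w])
for ob in (w,w+o):
    p,r=fit(ob,bpose,P);print(p,p-P,"\n",r)
P2=p
for yi,obs in ((-.088,178),(-.044,338),(0,514)):
    print(yi,"floor edge row obs",c(0,obs)[1],[proj(W,blk([0,yi+.0159,z],P2))[0][1] for z in (.010,.034)],"rim",proj(W,blk([0,yi+.0159,.075],P2))[0][1])
# rack from w1: rod-tip at rack top, cap centres by blue blobs
im=cv2.cvtColor(W1["frame"],cv2.COLOR_RGB2HSV); m=cv2.inRange(im,(112,120,60),(128,255,255))
n,_,s,ce=cv2.connectedComponentsWithStats(m)
cc=[ce[i] for i in range(1,n) if s[i,4]>300]; print(cc)
l=[[0,-.08,.126],[0,-.034,.126],[0,.012,.126]]
print([proj(W1,rk(a))[0] for a in l+[[0,.078,.042],[0,.078,.195]]])
pickle.dump((P2,Q),open("pose.pkl","wb"))
```

```text
mtx 347.18799389539157 old resid [array([0.3483, 1.3941]), array([0.6148, 1.3817]), array([0.7694, 1.1861]), array([-1.3027,  0.8388]), array([-1.0339,  0.6614])]
[ 0.5406  0.1857  0.0266 -0.0051] [ 0.0011 -0.0008  0.0011  0.0123] 
 [[-0.4077 -0.1173]
 [ 0.3241  0.1015]
 [ 0.9139  0.167 ]
 [-0.6747 -0.1783]
 [ 0.0273  0.0466]]
[ 0.5403  0.1862  0.0258 -0.0055] [ 0.0007 -0.0004  0.0003  0.0119] 
 [[-0.3728  0.1927]
 [ 0.3435  0.2865]
 [ 0.9188  0.2407]
 [-0.6842 -0.2541]
 [ 0.0033 -0.1417]
 [-0.3931 -0.0923]
 [-0.1186 -0.0927]
 [ 0.1514 -0.1536]
 [ 0.467  -0.1041]
 [ 0.476  -0.0386]
 [ 0.6046 -0.1695]]
-0.088 floor edge row obs 123.29565217391304 [np.float64(123.1748624585367), np.float64(124.57103485154258)] rim 127.36723664241445
-0.044 floor edge row obs 158.0782608695652 [np.float64(158.92344945079657), np.float64(162.26869778859185)] rim 168.9359909043227
0 floor edge row obs 196.33913043478262 [np.float64(192.7087379879728), np.float64(197.78406797581053)] rim 207.85343892136535
[array([258.1834,  75.0349]), array([283.4935, 113.3956]), array([307.4972, 149.5226])]
[array([258.0961,  77.0227]), array([283.7431, 115.8037]), array([307.8806, 152.3022]), array([336.4267, 183.1954]), array([344.5403, 222.3372])]
```

Run:
```python
from rob import *
d=pickle.load(open("f0.pkl","rb")); T,S=d["top"],d["scene"]; W=pickle.load(open("w2.pkl","rb")); W1=pickle.load(open("w1.pkl","rb"))
c=lambda x,y:(280+x/4.6-.4,85+y/4.6-.4)
o=[(W,[0,-.088,.075],c(168.5,123.5),.8),(W,[0,-.044,.075],c(167.5,319),.8),(W,[0,0,.075],c(167,502.5),.8),
(T,[0,-.088,.075],(213.6,191.4),1),(T,[0,-.044,.075],(212.4,211.6),1),(T,[0,0,.075],(211.2,232.2),1),
(S,[0,-.088,.075],(291.75,158.75),1),(S,[0,-.044,.075],(278,161.5),1),(S,[0,0,.075],(263.5,164.75),1)]
p,r=fit(o,bpose,P);print(p);print(r)
l=[[0,-.08,.126],[0,-.034,.126],[0,.012,.126]]
h=[(T,a,b,1) for a,b in zip(l,((372,207.2),(384.2,225.4),(397.2,243.6)))]+[(W1,a,b,.5) for a,b in zip(l,((258.2,75.0),(283.5,113.4),(307.5,149.5)))]+[
(T,[0,.078,.042],(404.8,269.6),1),(T,[0,.078,.195],(426.2,271.4),.5),(S,[0,.078,.043],(300+137/5.,175+433/5.),1),(W1,[0,.078,.042],(336.8,181.5),.5)]
q,r=fit(h,rpose,Q);print(q,q-Q);print(r)
pickle.dump((p,q),open("pose.pkl","wb"))
import rob; rob.P,rob.Q=p,q
env.reach(rk([0,.078,.33]),qd); st()
env.movel(rk([0,.078,.132]),.2); st()
f=eyes.grab_frame("wrist"); cv2.imwrite("pics/w3.png",f["frame"][:,:,::-1])
env.close_gripper(40); s=st("grip")
pickle.dump(s["position"],open("rodgrip.pkl","wb"))
```

```text
[ 0.5407  0.1877  0.0249 -0.025 ]
[[ 0.1499  0.3918]
 [ 0.1502  0.3402]
 [ 0.075   0.1212]
 [-0.6341  0.0342]
 [-0.487   0.0105]
 [-0.3545 -0.1331]
 [ 0.8665  0.1222]
 [ 0.7367  0.1668]
 [ 0.856  -0.1878]]
[ 0.5216 -0.2342  2.1458] [ 0.0012  0.0001 -0.0012]
[[ 0.0269 -0.5439]
 [ 0.2735 -0.4002]
 [-0.1516 -0.0673]
 [-0.0876  0.3759]
 [ 0.0769  0.6197]
 [ 0.1358  0.8671]
 [-0.08    0.0169]
 [-0.2199 -0.0551]
 [ 1.2608 -1.1014]
 [-0.2456  0.4495]]
 4.3 [ 0.4565 -0.2759  0.3297] [-0.5372  0.0168  0.3089] 1.001 0.0 [-0.7638  0.2842  1.2831  0.0007  1.5751  0.8063]
 5.44 [ 0.4566 -0.2768  0.1329] [ 0.1685 -0.1156  0.2709] 1.003 0.0 [-0.7646  0.4284  1.6049  0.0001  1.1065  0.8059]
grip 6.16 [ 0.4562 -0.2765  0.1321] [ 0.7046 -0.1129  1.393 ] 0.13 38.9 [-0.7648  0.4293  1.606   0.0002  1.1062  0.8059]
```

```bash
cat > feel.py <<'E'
from rob import *
def feel(i):
    y=-.088+.044*i; L=.122
    env.movel(blk([0,y,.085+L]),.15,frame=None)
    hit=env.movel(blk([0,y,.004+L]),.05,guard=5); env.hold(.15); s=st(f"feel {i} {hit}")
    Rm,t=bpose(P); l=Rm.T@(np.array(s["position"])-t); print("tip in block frame mm",(l-[0,0,L])*1e3,"force in block",Rm.T@np.array(s["contact_force"]))
E
python3 - <<'E'
from feel import *
env.movel(rk([0,.078,.33]),.25); st("lift")
env.reach(blk([0,-.044,.30]),lean()); st("pre")
f=eyes.grab_frame("wrist"); cv2.imwrite("pics/w4.png",f["frame"][:,:,::-1])
feel(1)
f=eyes.grab_frame("scene"); cv2.imwrite("pics/s4.png",f["frame"][:,:,::-1])
E
```

```text
lift 7.1 [ 0.4558 -0.2764  0.3285] [ 0.3169  0.0981 -0.0633] 0.128 38.9 [-0.765   0.2848  1.2851 -0.0001  1.5741  0.8059]
pre 8.36 [0.581  0.0358 0.2848] [-0.0384  0.6126 -1.0166] 0.125 39.0 [-0.3576  0.4345  1.2745  0.4922  1.612   1.2146]
feel 1 True 10.62 [0.5831 0.1191 0.1417] [-0.0369 -2.3876  5.7599] 0.131 39.7 [-0.2167  0.5513  1.4823  0.5409  1.2647  1.1714]
tip in block frame mm [ -0.0747 -44.0672  12.9718] force in block [ 0.8121 -0.0229  6.1821]
```

Run:
```python
from rob import *
f=eyes.grab_frame("wrist"); pickle.dump(f,open("w5.pkl","wb")); w=f["frame"][:,:,::-1]; cv2.imwrite("pics/w5.png",w)
print([proj(f,blk(l))[0] for l in ([0,-.044,.075],[0,-.088,.075],[0,-.044,.15])])
u,v=proj(f,blk([0,-.044,.075]))[0].astype(int)
x0,y0=max(0,min(u-50,540)),max(0,min(v-60,280)); print(x0,y0)
a=cv2.resize(w[y0:y0+120,x0:x0+100],None,fx=4,fy=4,interpolation=cv2.INTER_CUBIC)
a=((a/255.)**.6*255).astype(np.uint8)
s=cv2.imread("pics/s4.png")[120:220,210:310]; s=cv2.resize(s,None,fx=4,fy=4,interpolation=cv2.INTER_CUBIC)
o=np.zeros((480,800,3),np.uint8); o[:,:400]=a; o[:400,400:]=s
cv2.imwrite("pics/c5.png",o)
```

```text
[array([316.7918, 220.7445]), array([316.7166, 149.8819]), array([316.0305, 283.0882])]
266 160
```

View pics/c5.png

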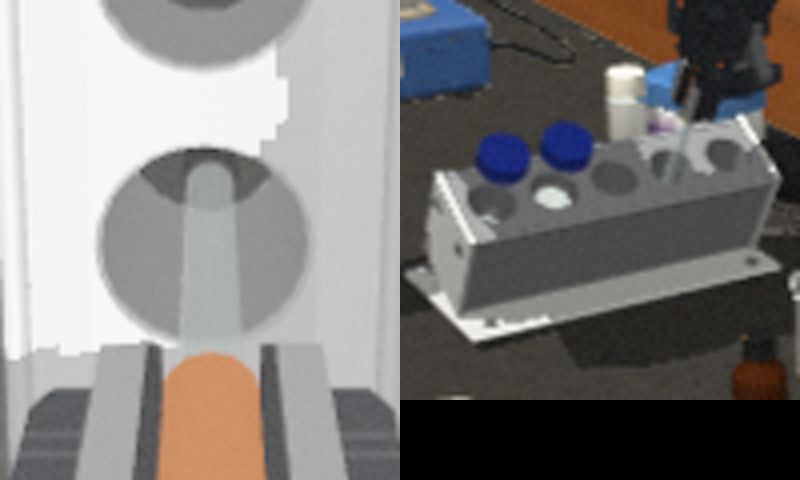

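Run:
```python
from rob import *
g=np.array(pickle.load(open("rodgrip.pkl","rb")))
env.movel(blk([0,-.044,.30]),.2); st("out")
p=P.copy(); p[:3]+=block_R(p[3])[:,0]*.001; pickle.dump((p,Q),open("pose.pkl","wb"))
env.reach([g[0],g[1],.33],qd); st("above")
env.movel([g[0],g[1],g[2]+.042],.2); env.hold(.2); st("pre")
hit=env.movel([g[0],g[1],g[2]+.0005],.05,guard=6); s=st(f"down {hit}")
f=eyes.grab_frame("scene"); cv2.imwrite("pics/s6.png",f["frame"][:,:,::-1])
```

```text
out 11.69 [0.5806 0.0372 0.2836] [ 0.1408  0.0895 -0.6204] 0.124 39.0 [-0.3555  0.4367  1.275   0.4925  1.6134  1.2159]
above 12.95 [ 0.4566 -0.2757  0.3295] [-0.4578 -0.0594 -1.3447] 0.125 39.0 [-0.7634  0.2844  1.2831  0.0008  1.575   0.8064]
pre 14.08 [ 0.4565 -0.2767  0.175 ] [-1.1031  0.6914 -0.4687] 0.128 39.0 [-0.7646  0.3811  1.5551  0.      1.2037  0.8061]
down False 15.07 [ 0.4563 -0.2766  0.1328] [ 0.1233  0.1299 -0.6692] 0.127 39.0 [-0.7647  0.4285  1.6052 -0.      1.1074  0.8061]
```

Run:
```python
from rob import *
g=np.array(pickle.load(open("rodgrip.pkl","rb")))
env.release(); env.hold(.3); st("rel")
env.movel([g[0],g[1],.32],.25); st("up")
d=pickle.load(open("f0.pkl","rb"))
for n in ("scene","top"):
    f=eyes.grab_frame(n)["frame"]
    for im in (d[n]["frame"],f):
        m=cv2.inRange(cv2.cvtColor(im,cv2.COLOR_RGB2HSV),(5,170,90),(16,255,255)); k=np.zeros_like(m)
        if n=="scene":k[180:250,310:345]=1
        else: k[255:285,405:435]=1
        y,x=np.nonzero(m*k); print(n,len(x),x.mean(),y.mean(),y.min(),y.max())
env.reach(rk([0,-.08,.26]),qrack()); st("tube above")
f=eyes.grab_frame("wrist"); pickle.dump(f,open("w7.pkl","wb"))
m=cv2.inRange(cv2.cvtColor(f["frame"],cv2.COLOR_RGB2HSV),(112,120,60),(128,255,255))
n,_,s,ce=cv2.connectedComponentsWithStats(m); print([(ce[i],s[i]) for i in range(1,n) if s[i,4]>200]); print(proj(f,rk([0,-.08,.126])),proj(f,rk([0,-.034,.126])))
```

```text
rel 16.12 [ 0.4562 -0.2765  0.1326] [-0.1186 -0.6668  0.2557] 0.997 0.0 [-0.7647  0.4287  1.6055  0.      1.1074  0.8061]
up 17.02 [ 0.4558 -0.2763  0.3185] [ 0.3407 -0.3855  0.1257] 0.999 0.0 [-0.7648  0.2873  1.3072 -0.      1.5497  0.8061]
scene 175 328.32 210.98285714285714 196 224
scene 174 328.6666666666667 211.01149425287358 196 224
top 4 417.0 270.0 268 272<stdin>:12: RuntimeWarning: Mean of empty slice.
  ret = ret.dtype.type(ret / rcount)
Traceback (most recent call last):
ValueError: zero-size array to reduction operation minimum which has no identity
```

Run:
```python
from rob import *
env.reach(rk([0,-.08,.26]),qrack()); st("tube above")
f=eyes.grab_frame("wrist"); pickle.dump(f,open("w7.pkl","wb"))
m=cv2.inRange(cv2.cvtColor(f["frame"],cv2.COLOR_RGB2HSV),(112,120,60),(128,255,255))
n,_,s,ce=cv2.connectedComponentsWithStats(m); print([(ce[i],s[i]) for i in range(1,n) if s[i,4]>200]); print(proj(f,rk([0,-.08,.126])),proj(f,rk([0,-.034,.126])))
env.movel(rk([0,-.08,.080]),.15); st("at")
env.close_gripper(40); s=st("grip"); pickle.dump(s["position"],open("tubegrip.pkl","wb"))
```

```text
tube above 17.84 [ 0.5882 -0.1914  0.2603] [-0.2832 -0.8358  0.245 ] 1.002 0.0 [-0.5035  0.5095  1.1366 -0.0005  1.4953  0.4947]
[(array([316.0965, 185.1551]), array([ 297,  165,   39,   41, 1264], dtype=int32)), (array([316.4494, 236.0034]), array([ 298,  217,   38,   39, 1166], dtype=int32)), (array([316.8368, 282.3601]), array([ 300,  264,   35,   38, 1072], dtype=int32))]
[[316.3593 188.1408]] [[316.5615 239.818 ]]
at 19.24 [ 0.5891 -0.1909  0.081 ] [0.2765 0.3559 0.5548] 0.996 0.0 [-0.5023  0.6602  1.3716  0.      1.1082  0.4935]
grip 19.8 [ 0.5888 -0.1907  0.0802] [-0.5079  0.3313  0.5683] 0.324 39.3 [-0.5022  0.6611  1.3722 -0.      1.108   0.4935]
```

Run:
```python
from rob import *
f=pickle.load(open("w7.pkl","rb")); hsv=cv2.cvtColor(f["frame"],cv2.COLOR_RGB2HSV)
print(hsv[162:210:2,316,2], hsv[185,292:342:2,2])
env.movel(rk([0,-.08,.27]),.2); st("lift")
env.reach(blk([0,-.044,.33]),lean()); st("pre")
env.movel(blk([0,-.044,.183]),.15); env.hold(.2); st("pre2")   # tube underside ~ block z .113
f=eyes.grab_frame("wrist"); pickle.dump(f,open("w8.pkl","wb")); w=f["frame"][:,:,::-1]; cv2.imwrite("pics/w8.png",w)
s=eyes.grab_frame("scene"); pickle.dump(s,open("s8.pkl","wb"))
c=cv2.resize(s["frame"][100:200,210:320,::-1],None,fx=3.6,fy=3.6,interpolation=cv2.INTER_CUBIC)
o=np.zeros((400,800,3),np.uint8); a=cv2.resize(w[80:280,220:420],(400,400),interpolation=cv2.INTER_CUBIC); o[:,:400]=a; o[:360,400:796]=c
cv2.imwrite("pics/c8.png",o)
```

```text
[107  93  98 183 217 219 223 224 224 225 224 226 225 223 225 224 226 226
 224 225 225 227 235 245] [247 247 239 220 220 220 221 221 223 223 226 224 227 226 224 224 225 225
 223 225 222 219 183 212 242]
lift 20.9 [ 0.5884 -0.1905  0.2687] [0.0267 0.0861 0.4912] 0.326 39.3 [-0.5023  0.5074  1.1187  0.      1.5177  0.4935]
pre 21.74 [0.5806 0.0219 0.3105] [ 0.0258 -0.4062 -1.3988] 0.323 39.3 [-0.38    0.4277  1.2188  0.4898  1.6788  1.2233]
pre2 23.07 [0.5827 0.0957 0.1844] [ 0.2151  0.1041 -0.5631] 0.329 39.3 [-0.2568  0.5037  1.4374  0.5207  1.3619  1.1868]
```

View pics/c8.png

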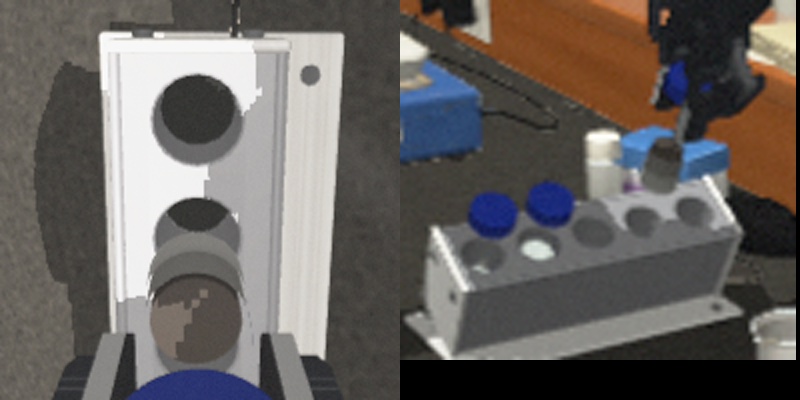

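```bash
cat > ins.py <<'E'
from rob import *
L=.0702
def loc(tag):
    s=st(tag); Rm,t=bpose(P); l=Rm.T@(np.array(s["position"])-t)-[0,0,L]; F=Rm.T@np.array(s["contact_force"]); print("  tube in block mm",l*1e3,"F",F); return l,F
E
python3 - <<'E'
from ins import *
y=-.044+.0008
env.movel(blk([0,y,.080+L]),.06); env.hold(.2); loc("mouth")
hit=env.movel(blk([0,y,.062+L]),.03,guard=6); l,F=loc(f"enter {hit}")
if not hit:
    hit=env.movel(blk([0,y,.008+L]),.05,guard=10); loc(f"down {hit}")
E
```

```text
mouth 24.07 [0.5822 0.1123 0.1557] [ 0.5808  0.5545 -0.2016] 0.327 39.3 [-0.2287  0.5329  1.4718  0.534   1.2944  1.177 ]
  tube in block mm [  0.0027 -43.3397  80.3214] F [ 0.3919 -0.5667 -0.459 ]
enter False 24.82 [0.5823 0.1214 0.1399] [ 0.1117 -0.3272 -1.2553] 0.323 39.3 [-0.2129  0.5519  1.4866  0.5423  1.2586  1.1717]
  tube in block mm [  0.0215 -43.2691  62.0801] F [-0.9085 -0.1198 -0.925 ]
down True 25.74 [0.5831 0.1464 0.0974] [ 1.3361 -0.2741  4.6512] 0.325 40.0 [-0.1699  0.6095  1.517   0.57    1.1645  1.1557]
  tube in block mm [  0.4036 -43.3755  12.7333] F [ 2.1172 -1.3425  4.1483]
```

Run:
```python
from ins import *
y=-.044+.0006
hit=env.movel(blk([0,y,.009+L]),.02,guard=18); env.hold(.2); loc(f"push {hit}")
env.release(); env.hold(.3); loc("rel")
env.movel(blk([0,y,.16+L]),.15); st("out")
env.reach(blk([0,y,.33]),lean()); env.hold(.5)
d={n:eyes.grab_frame(n) for n in ("wrist","scene","top")}; pickle.dump(d,open("f9.pkl","wb"))
w=d["wrist"]["frame"][:,:,::-1]; s=d["scene"]["frame"][:,:,::-1]
o=np.zeros((600,800,3),np.uint8)
o[:600,:400]=cv2.resize(w[60:330,230:410],(400,600),interpolation=cv2.INTER_CUBIC)
o[:300,400:]=cv2.resize(s[120:210,210:330],(400,300),interpolation=cv2.INTER_CUBIC)
o[300:,400:]=cv2.resize(s[175:295,280:440],(400,300),interpolation=cv2.INTER_CUBIC)
cv2.imwrite("pics/c9.png",o)
hsv=cv2.cvtColor(d["wrist"]["frame"],cv2.COLOR_RGB2HSV); m=cv2.inRange(hsv,(112,120,60),(128,255,255))
n,_,sx,ce=cv2.connectedComponentsWithStats(m); print([(ce[i],sx[i,2:]) for i in range(1,n) if sx[i,4]>200])
for yy in (-.044,.044,.088): print(proj(d["wrist"],blk([0,yy,.126])))
```

```text
push True 26.15 [0.5845 0.1465 0.0972] [ 0.2719 -1.7297  4.9514] 0.327 40.1 [-0.1691  0.6111  1.5144  0.5706  1.1624  1.1557]
  tube in block mm [  0.4837 -44.8427  12.4899] F [ 0.9841 -0.3151  5.1492]
rel 27.05 [0.584  0.1466 0.0967] [-0.5266 -0.1139  0.2939] 1.003 0.0 [-0.1691  0.6116  1.5152  0.5701  1.1626  1.1558]
  tube in block mm [  0.2403 -44.3283  12.0093] F [0.037  0.5236 0.318 ]
out 28.18 [0.5809 0.0728 0.224 ] [-0.4576  1.4873  0.0462] 1.001 0.0 [-0.2967  0.4673  1.3859  0.5068  1.4586  1.1973]
[(array([320.8116, 170.3457]), array([ 33,  34, 865], dtype=int32)), (array([320.5336, 249.0145]), array([ 30,  31, 759], dtype=int32)), (array([320.397 , 284.5426]), array([ 30,  32, 728], dtype=int32))]
[[317.4994 171.397 ]]
[[317.5149 250.6802]]
[[317.5218 286.4723]]
```

View pics/c9.png

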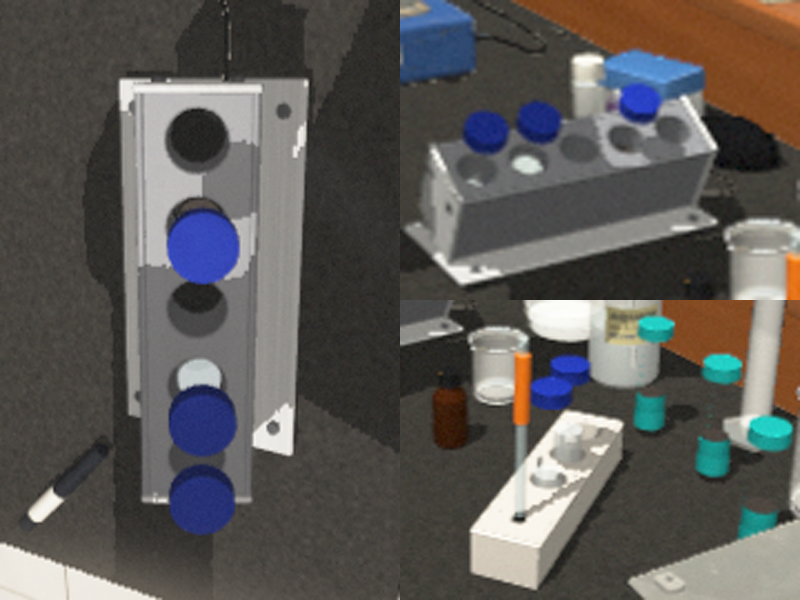

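Run:
```python
from bench import job
print(job.hand_in())
```

```text
the job is handed in; nothing more can be done
None
```

I handed the job in at about 30 s on the robot clock: socket 1 was the clear one by feel, the rod is back in its hole, and the dark tube is fully home in socket 1 with nothing else visibly moved; no verdict came back.

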